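Load the slide rules for issue and carry them to the platform

ROBOT

A 7-joint arm with a two-finger parallel gripper is mounted at the origin on the work surface. World frame = base frame: x ahead of the robot, y to its left, z up, the work surface at z = 0. Lengths are in m, angles in rad, forces in N, time in s.
With the tool pointing down it reaches from about 0.35 to 0.775 m from the base axis. Payload 3.1 kg.
Tool frame: the origin (TCP) lies midway between the tips of the shut fingers; the grasp point (between the pads) lies 19 mm behind it; z points along the fingers, y is the direction in which the jaws open and shut (so a half turn about z gives the same grasp; the last joint's range is limited). The gripper opens to 85 mm and grips with 20 to 120 N. Pads are 22 mm wide; open, the fingers measure 114 mm over their backs; the gripper's body (76 mm by 85 mm) begins 54 mm behind the grasp point. The pads swing forward as they close: fully open they stand 13 mm farther back than shut.
Start: joints at [1.301, 0.311, 0.014, 1.512, -0.004, 1.319, -0.027], TCP at [0.124, -0.536, 0.231] pointing down, gripper open.
Joint ranges: [-2.7, 2.7], [-0.3, 1.91], [-1.27, 1.3], [0.12, 2.57], [-1.44, 4.58], [0.2, 2.03], [-3.05, 3.05]. Speed limits (rad/s): [2.79, 2.79, 3.14, 3.14, 3.14, 3.14, 3.14].

INTERFACE

Orientations are given as a 3x3 rotation matrix whose columns are the frame's x, y, z axes.
In Python, from rig import get_state, read_camera, camera_info, hand_in, masks_of gives the robot as it stands.
- The arm moves only by the tool move_arm, never from a script. Its argument "motion" is a list that holds one entry, the list of rows, each a list of 5 numbers: the shift along the world's x, y, z in mm, then the turn about the world's z in rad, then the opening, from 0 (shut) to 1 (fully open). A call has 1 to 12 rows; each row shifts and turns the commanded pose from where the row before left it; what a row does not reach is not made up. A row lasts 1/10 s, in which the tool goes at most 50 mm and 8.59 degrees, less where a joint would pass 70% of its speed; a pose out of reach is approached as far as the arm can. A call with a gripper value outside its range is refused whole. The fingers move at their own pace and stop on an object; "squeeze" is the grip in N (left out, the last holds). Time passes only in rows, so rows that do not move let the fingers close. It gives the time, the measured TCP pose, the force and the opening at its end, in the units of the state.
- get_state(): the state, without advancing time (a new reading comes with each control period).
- read_camera(name): name is "side" or "top"; returns (picture, depth): 384x512x3 uint8, red, green, blue; 384x512 float32, m along the optical axis (not along the pixel's ray), 0 where there is no reading.
- camera_info(name): a dict with "camera_matrix" (3x3 intrinsics, pixels), "cam_to_world" (4x4, takes a point from camera to world coordinates). Camera axes: x right, y down, z forward; pixel columns grow to the right and rows downward; lengths in m; the calibration is good to about 2 mm. A picture is of the moment at which its call begins. camera_info takes no time and is no camera call.
- hand_in(): hands the job in, once; it reports no verdict.
Trained networks look in the newest picture that a camera, given by its name, has taken for a name from the list of things; names that differ only in an ending like _2 or _b are one class to them, and where a whole thing is asked for, a point or a joint stands for the part that bears it (a point fixed in the world has none). Each returns a list of dicts, best first, with "score" (0 to 1); they miss things now and then, are a little off and sometimes report something else, mostly with a low value. They report only what shows in the picture. A call takes as long as a camera call. They do not tell look-alikes from the thing itself.
- masks_of(camera, query): "mask" (384x512 bool, what is visible of it) and "rect" ([left, top, width, height] in pixels, round what is visible of it).
The state is a dict: "time_s": time; "qpos": joint angles; "joint_vel": joint speeds; "effort": joint torques, N m; "eef_pos": TCP position; "tcp_rot": TCP orientation; "wrist_force": force on the tool from outside, world axes, zero at the start; "torque": the same for the moment, N m; "gripper_width": opening from 0.0 (shut) to 1.0 (fully open).
Only numpy, scipy, OpenCV 4.12 (cv2) and the standard library are available. Lean on these libraries where they do the work, as an engineer would, in place of code of your own. Each camera call takes 0.05 s, during which the arm holds its last target.

TASK

Get the slide rules ready for issue: lift the tan compass case, which has a carrying bow, out of the white tray and stand it on the green felt mat, and pull every slide rule, each with a brass bow over its middle, up out of the beech stand's spring catches and lay it flat in the tray. Only when the case is away and all the rules are aboard, lift the loaded tray, which has a blue handle, and set it wholly on the green platform, squared up with it, the rules still lying flat in it. Leave the glass paperweight dome where it is.

Things in the scene. Friction and masses are not known exactly. Their poses are not given: they have to be found in the camera images.
- rule1: yellowed pocket slide rule, 130 long (its y) x 32 (x) x 12 thick, about 90 g, face up; origin at its underside's centre, z up. Brass bow over its middle: bar along y, 60 long, 12 wide (x), 28 to 44 above the origin, a post at each end; pinch it across x, 36 up. Starts in a stand cradle; 2 to 4 rules are present (absent: None from the start)
- rule2: yellowed pocket slide rule, 130 long (its y) x 32 (x) x 12 thick, about 90 g, face up; origin at its underside's centre, z up. Brass bow over its middle: bar along y, 60 long, 12 wide (x), 28 to 44 above the origin, a post at each end; pinch it across x, 36 up. Starts in a stand cradle; 2 to 4 rules are present (absent: None from the start)
- rule3: yellowed pocket slide rule, 130 long (its y) x 32 (x) x 12 thick, about 90 g, face up; origin at its underside's centre, z up. Brass bow over its middle: bar along y, 60 long, 12 wide (x), 28 to 44 above the origin, a post at each end; pinch it across x, 36 up. Starts in a stand cradle; 2 to 4 rules are present (absent: None from the start)
- rule4: yellowed pocket slide rule, 130 long (its y) x 32 (x) x 12 thick, about 90 g, face up; origin at its underside's centre, z up. Brass bow over its middle: bar along y, 60 long, 12 wide (x), 28 to 44 above the origin, a post at each end; pinch it across x, 36 up. Starts in a stand cradle; 2 to 4 rules are present (absent: None from the start)
- stand: beech stand fixed to the counter, 252 (its x) x 140 (y) x 18 high, ribs to 28; origin at its underside's centre. Cradles at x = -90, -30, 30, 90 hold rules along its y, undersides 18 above the counter. Sprung brass catches (tops 41 up, at y = -32 and 32) overhang both long edges of each rule: pulling it straight up takes about 10 N, and it is free after some 10 mm
- tray: loose white enamel tray, 232 (its x) x 170 (y), walls 25 high, 5 thick, floor 5 thick, 320 g; origin at its underside's centre, z up. Fixed blue handle over the middle: bar along y, 80 long, 12 wide (x), 44 to 62 above the origin, end posts; pinch across x, 53 up. Rules lie along its y, two on each side of the handle, at about x = 44, 88, -44, -88; load evenly so it hangs level
- case: loose closed tan bakelite compass case, 52 (its x) x 100 (y) x 32 high, 160 g; origin at its underside's centre, z up. Steel bow on top: bar along y, 60 long, 12 wide (x), 48 to 64 above the origin, end posts; pinch across x, 56 up. Starts in the tray
- platform: low green platform with a black rubber top, fixed to the counter, 270 (its x) x 206 (y) x 30 high; origin at its underside's centre, on the counter. The tray goes on it with its long side along the platform's long side (x), either way round
- mat: green felt mat, flat on the counter (under 1 thick), 150 (its x) x 100 (its y); origin at its centre. A lined white sheet of paper of the same size lies elsewhere and is not the mat
- dome: green glass paperweight dome, 72 across, 39 high, loose, a bystander; origin at the centre of its underside
Not all that is in view belongs to the job. What is shaped like the rule4 but purple or turquoise is not meant.

How it is judged:
By the outcome, as a careful person would: the job done as asked, in the order asked, and still so for the second after the job is handed in, with the robot touching nothing.
Of rule1, rule2, rule3, rule4 only 2 to 4 are there at a start; the rules pass over those that are not, and their reading is None.
At some moment in a run one of tray may be knocked a few centimetres aside while the robot is not near it.
Once in a run the grip may slacken for a moment while it holds something.
It also fails if it takes over 210 s, if anything falls off the work surface, if the arm or the gripper's body presses on something with over 40 N, if the wrist force passes 120 N, or if a joint passes its speed limit or range.

## Working session

There is one attempt and no reset: what is moved stays moved. The work goes in short steps, Python scripts to look and compute and a tool call to move; the robot and the scene stay as the last step left them, time stands still between calls to the robot, and variables do not carry over. Pictures are saved under pics/ and viewed, and the job is handed in when it is done.

Besides the shell and the picture viewer there is one more tool, called after "Request:" as name([rows], argument=value, ...), one row to a line, values as JSON. move_arm: Moves the arm, as the interface text tells. Its arguments: {"type":"object","properties":{"motion":{"type":"array","items":{"type":"array","items":{"type":"array","items":{"type":"number"}}}},"squeeze":{"type":"number"}},"required":["motion"]}

```bash
mkdir -p pics; ls
python3 - <<'E'
from rig import *
import cv2
s=get_state();print(s)
for n in("top","side"):
    p,d=read_camera(n);cv2.imwrite(f"pics/{n}0.png",cv2.resize(p[:,:,::-1],(800,600),interpolation=cv2.INTER_CUBIC))
    print(camera_info(n))
E
```

```text
pics
{'time_s': 0.0, 'qpos': array([ 1.3012631 ,  0.31171275,  0.0139658 ,  1.51306827, -0.00440283,
        1.31918647, -0.02721173]), 'joint_vel': array([-0.00030583, -0.00053214,  0.00035768,  0.00278396, -0.00230359,
        0.00050463, -0.00270127]), 'effort': array([ 2.10144176e-04, -3.79922712e+01,  1.45713380e-01, -2.30592710e+01,
        1.20587551e-02,  1.36421848e-02, -5.55769745e-06]), 'eef_pos': array([ 0.12408785, -0.53506922,  0.23022357]), 'tcp_rot': array([[ 9.74137898e-01,  2.25953492e-01, -6.12290510e-04],
       [ 2.25954306e-01, -9.74135274e-01,  2.26270187e-03],
       [-8.51883940e-05, -2.34253332e-03, -9.99997253e-01]]), 'wrist_force': array([ 0.31916948,  0.27888111, -0.35505644]), 'torque': array([ 0.00690634, -0.03168424,  0.00434405]), 'gripper_width': 1.0000301956339044}
{'camera_matrix': array([[470.91164726,   0.        , 254.43683216],
       [  0.        , 470.91164726, 187.0533726 ],
       [  0.        ,   0.        ,   1.        ]]), 'cam_to_world': array([[ 0.04912661, -0.97873335,  0.1991673 ,  0.25982928],
       [-0.99877654, -0.04700969,  0.01534665, -0.01218909],
       [-0.00565749, -0.19967755, -0.97984533,  1.6232479 ],
       [ 0.        ,  0.        ,  0.        ,  1.        ]])}
{'camera_matrix': array([[413.42919535,   0.        , 261.04255534],
       [  0.        , 413.42919535, 196.17961627],
       [  0.        ,   0.        ,   1.        ]]), 'cam_to_world': array([[ 0.99105534, -0.10857613,  0.07759217,  0.45798257],
       [-0.13287868, -0.74904453,  0.64905743, -0.86352178],
       [-0.01235215, -0.65356217, -0.75677203,  1.03664606],
       [ 0.        ,  0.        ,  0.        ,  1.        ]])}
```

View pics/top0.png

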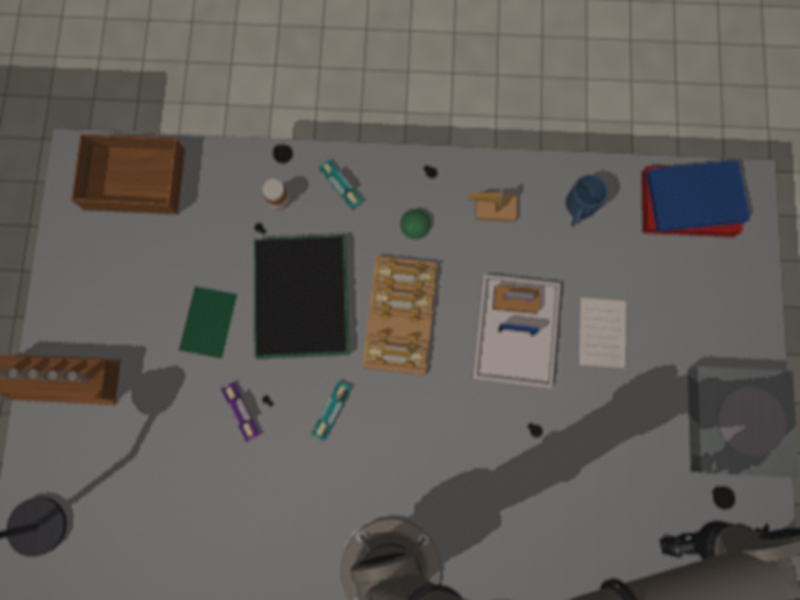

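View pics/side0.png

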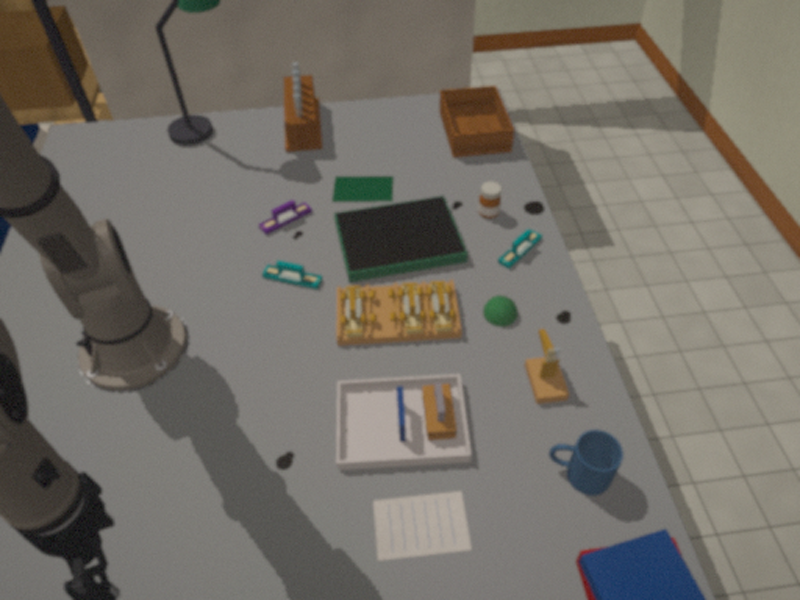

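Clear roles: three yellow rules are in the stand, at 800x600 top-view pixels (404,275), (403,301) and (396,352). The purple one (240,411) and the turquoise ones (341,184), (331,410) are decoys. The green mat is at (208,322), the white sheet at (603,332), the tray at (518,330) and the platform at (300,296).

```bash
cat > h.py <<'E'
from rig import *
import cv2, numpy as np
def cloud(n,bgr=False):
    p,d=read_camera(n);i=camera_info(n);K=i["camera_matrix"];T=i["cam_to_world"]
    v,u=np.mgrid[:384,:512]
    c=np.stack([(u-K[0,2])*d/K[0,0],(v-K[1,2])*d/K[1,1],d],-1)
    return p,d,c@T[:3,:3].T+T[:3,3]
def rect(P):
    (cx,cy),(w,h),a=cv2.minAreaRect((P[:,:2]*1000).astype(np.float32))
    if w<h: w,h,a=h,w,a+90
    a=(a+90)%180-90
    return np.round([cx,cy,w,h,a],1), # a: long axis dir deg from world x
def proj(n,X):
    i=camera_info(n);K=i["camera_matrix"];T=np.linalg.inv(i["cam_to_world"])
    c=T[:3,:3]@np.asarray(X)+T[:3,3];return (K@c)[:2]/c[2]
E
python3 - <<'E'
from h import *
for n in("top","side"):
    p,d,W=cloud(n)
    np.savez(f"{n}0.npz",p=p,d=d,W=W)
    for q in("rule1","stand","tray","case","platform","mat","dome"):
        for m in masks_of(n,q):
            k=m["mask"]&(d>0);P=W[k]
            if len(P)<10: continue
            z=P[:,2]*1000
            print(n,q,round(m["score"],2),np.round(m["rect"]),len(P),"z",np.round(np.percentile(z,[2,50,98])),rect(P)[0])
E
```

```text
top rule1 0.91 [199. 246.  25.  38.] 379 z [-1. 13. 47.] [319.2 145.7 129.7  33.4 -23.6]
top rule1 0.89 [242. 170.  36.  12.] 348 z [17. 32. 65.] [6.289e+02 6.000e-01 1.290e+02 4.050e+01 8.740e+01]
top rule1 0.84 [208. 102.  25.  33.] 298 z [ 3. 13. 48.] [837.2 156.7 128.4  36.8  41.6]
top rule1 0.83 [232. 220.  42.  12.] 389 z [15. 31. 65.] [447.7  12.4 129.   39.5  84.8]
top rule1 0.69 [143. 248.  20.  35.] 402 z [-3. 13. 47.] [306.1 344.1 129.8  37.3  29.2]
top rule1 0.56 [239. 189.  36.   9.] 313 z [23. 32. 67.] [565.5   4.4 128.9  32.6  85.5]
top stand 0.78 [232. 166.  47.  72.] 1728 z [10. 21. 43.] [535.6   6.  252.2 139.9  -4.2]
top tray 0.72 [304. 179.  54.  68.] 2932 z [-4.  5. 59.] [ 514.8 -253.4  238.7  177.7   -4.2]
top case 0.7 [312. 180.  37.  21.] 467 z [17. 36. 71.] [ 580.8 -248.6  100.1   53.6   86.9]
top platform 0.62 [165. 152.  57.  77.] 4653 z [17. 29. 37.] [572.5 234.6 283.5 217.3   5.5]
top mat 0.88 [113. 183.  36.  46.] 1227 z [-8. -0.  8.] [503.  434.6 155.  103.4  -8. ]
top dome 0.84 [256. 136.  22.  19.] 307 z [ 1. 26. 41.] [751.7 -16.6  76.2  66.6  25.6]
s
[... 387 characters left out ...]
.  26.] 413 z [-5. 11. 44.] [305.3 362.7 141.8  84.3  28.9]
side rule1 0.56 [258. 182.  11.  36.] 344 z [15. 31. 63.] [569.5   3.  133.9  36.2  82.2]
side stand 0.88 [220. 179.  77.  42.] 1956 z [-1. 18. 41.] [543.6  14.4 257.6 165.8  -3.5]
side tray 0.72 [215. 240.  86.  60.] 3937 z [-0.  5. 60.] [ 517.6 -253.1  234.6  174.7   -4.2]
side case 0.76 [273. 247.  20.  37.] 705 z [ 3. 36. 70.] [ 587.1 -239.5  127.4   57.3   83.9]
side platform 0.88 [213. 127.  91.  56.] 3353 z [ 4. 28. 33.] [569.  241.6 269.5 244.2   5.3]
side mat 0.92 [213. 112.  42.  17.] 559 z [-6. -1.  3.] [506.  439.  146.2 114.4  -6.6]
side dome 0.72 [307. 189.  26.  18.] 355 z [-3. 23. 37.] [759.6 -24.4  83.8  60.   18.8]
```

```bash
cat >> h.py <<'E'
def bow(W,d,c,zlo,zhi,r=.045):
    k=(d>0)&(np.hypot(W[...,0]-c[0],W[...,1]-c[1])<r)&(W[...,2]>zlo)&(W[...,2]<zhi)
    P=W[k]
    if len(P)<5: return None
    return len(P),rect(P)[0],np.round(np.median(P,0)*1000,1)
E
python3 - <<'E'
from h import *
for n in("top","side"):
    f=np.load(n+"0.npz");W=f["W"];d=f["d"]
    for nm,c,lo,hi in(("r_a",(.446,.0126),.05,.075),("empty",(.506,.008),.05,.08),("r_b",(.5655,.0038),.05,.075),("r_c",(.6254,-.0006),.05,.075),("case",(.581,-.249),.055,.085),("handle",(.515,-.253),.048,.08)):
        print(n,nm,bow(W,d,c,lo,hi,.028 if nm[0] in"re" else .035))
p=np.load("top0.npz")["p"]
cv2.imwrite("pics/crop1.png",cv2.resize(p[150:260,220:370,::-1],(780,572),interpolation=cv2.INTER_CUBIC))
E
```

```text
top r_a (63, array([446.3,  12.4,  51.7,  12.5,  86. ]), array([445.8,  13.8,  60.8]))
top empty None
top r_b (66, array([565.8,   3.5,  54.9,  14.3,  84.7]), array([565.6,   3.2,  61.1]))
top r_c (66, array([ 6.248e+02, -5.000e-01,  5.510e+01,  1.270e+01,  8.540e+01]), array([625.6,   0.8,  60.2]))
top case (78, array([ 581.9, -248.7,   60.1,   14.1,   87.8]), array([ 581. , -247.8,   67.3]))
top handle (88, array([ 512.2, -252.5,   68.6,   13.1,   86.3]), array([ 511.3, -253.2,   59.7]))
side r_a (52, array([449.8,  11.4,  53.4,  10. ,  85.6]), array([449.7,  12.5,  60.7]))
side empty None
side r_b (55, array([569.5,   4. ,  54.7,  12.3,  86.3]), array([568.9,   2.4,  60.1]))
side r_c (54, array([629.1,  -1. ,  55.1,  12.3,  86.6]), array([627.9,  -1.9,  60.6]))
side case (94, array([ 584.9, -249.3,   63.1,   11.9,   86.3]), array([ 584.6, -253.9,   67.3]))
side handle (100, array([ 515.3, -253.2,   69.5,   12. ,   85.8]), array([ 515.3, -255.8,   61.1]))
```

View pics/crop1.png

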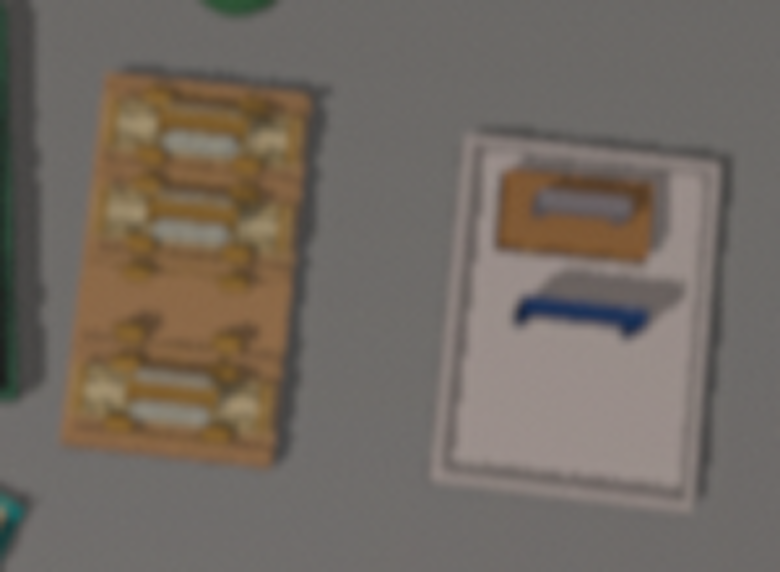

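Request:
move_arm([
  [[38,24,0,0.107,1],[38,24,0,0.107,1],[38,24,0,0.107,1],[38,24,0,0.107,1],[38,24,0,0.107,1],[38,24,0,0.107,1],[38,24,0,0.107,0.8],[38,24,0,0.107,0.7],[38,24,0,0.107,0.6],[38,24,0,0.107,0.5],[38,24,0,0.107,0.5],[38,24,0,0.107,0.5]],
], squeeze=70)

```text
time_s: 2.1
eef_pos: [0.5816, -0.247, 0.2314]
tcp_rot: [[0.055, 0.998, 0.0], [0.998, -0.055, -0.0], [-0.0, 0.0, -1.0]]
wrist_force: [-0.1, -0.1, 0.6]
gripper_width: 0.5
```

Request:
move_arm([
  [[1,-1,-40,0,0.5],[1,-1,-40,0,0.5],[0,0,-40,0,0.5],[0,0,-35,0,0.5],[0,0,-35,0,0.5],[0,0,0,0,0.5],[0,0,0,0,0],[0,0,0,0,0],[0,0,0,0,0],[0,0,0,0,0]],
], squeeze=70)

```text
time_s: 3.1
eef_pos: [0.5826, -0.2499, 0.0422]
tcp_rot: [[0.059, 0.998, 0.001], [0.998, -0.059, -0.001], [-0.001, 0.001, -1.0]]
wrist_force: [1.1, -0.5, 0.7]
gripper_width: 0.126
```

Request:
move_arm([
  [[0,0,0,0,0],[0,0,20,0,0],[0,0,40,0,0],[0,0,40,0,0],[0,0,40,0,0],[0,0,0,0,0]],
])

```text
time_s: 3.7
eef_pos: [0.5864, -0.2507, 0.1888]
tcp_rot: [[0.059, 0.998, 0.013], [0.998, -0.059, -0.005], [-0.004, 0.013, -1.0]]
wrist_force: [-0.1, 0.8, -0.7]
gripper_width: 0.121
```

Run:
```python
from h import *
p,d,W=cloud("side");print(get_state()["wrist_force"],get_state()["eef_pos"],get_state()["gripper_width"])
cv2.imwrite("pics/s1.png",cv2.resize(p[:,:,::-1],(800,600)))
```

```text
[ 0.00631387  0.42594487 -1.3285416 ] [ 0.58448799 -0.25024029  0.18530795] 0.12538507523359885
```

View pics/s1.png

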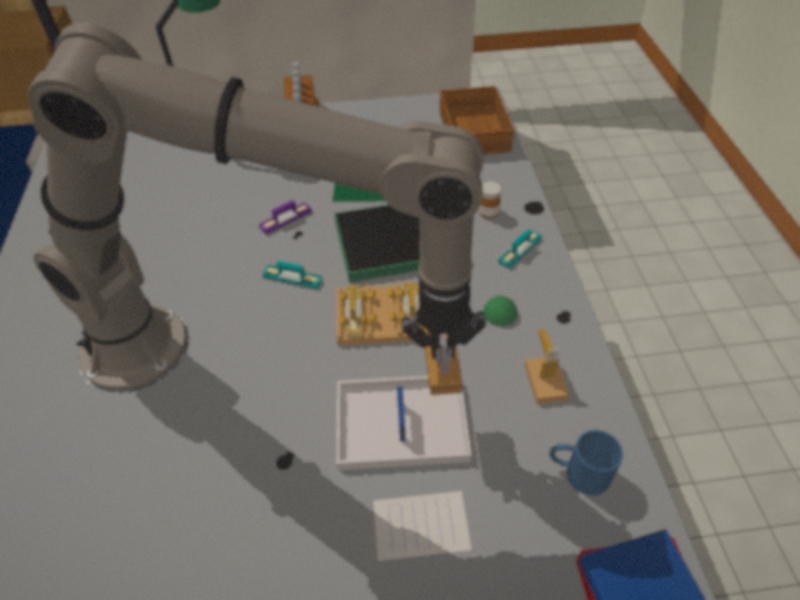

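Request:
move_arm([
  [[-4,20,0,0.06,0],[-4,40,0,0.09,0],[-4,40,0,0.09,0],[-4,40,0,0.09,0],[-4,40,0,0.09,0],[-4,40,0,0.09,0],[-4,40,0,0.09,0],[-4,40,0,0.09,0],[-5,40,0,0.09,0],[-5,40,0,0.09,0],[-5,40,0,0.09,0],[-5,40,0,0.09,0]],
])

```text
time_s: 4.95
eef_pos: [0.5288, 0.2108, 0.1795]
tcp_rot: [[-0.839, 0.545, -0.003], [0.545, 0.839, -0.002], [0.002, -0.003, -1.0]]
wrist_force: [0.5, -0.8, -0.8]
gripper_width: 0.124
```

Request:
move_arm([
  [[-5,40,0,0.09,0],[-5,40,0,0.09,0],[-5,40,0,0.09,0],[-5,40,0,0.09,0],[-5,40,0,0.09,0],[-4,27,0,0,0],[0,0,-40,0,0],[0,0,-40,0,0],[0,0,0,0,0]],
])

```text
time_s: 5.85
eef_pos: [0.4976, 0.4319, 0.0924]
tcp_rot: [[-0.992, 0.128, -0.011], [0.128, 0.992, -0.013], [0.009, -0.015, -1.0]]
wrist_force: [0.2, -1.3, -3.6]
gripper_width: 0.126
```

Run:
```python
from h import *
p,d,W=cloud("side");s=get_state();print(s["wrist_force"],s["eef_pos"],s["gripper_width"])
a,b,c=np.array(s["tcp_rot"])[:,1];print(np.degrees(np.arctan2(b,a)))
cv2.imwrite("pics/s2.png",cv2.resize(p[60:220,140:353,::-1],(800,600)))
p,d,W=cloud("top")
cv2.imwrite("pics/t2.png",cv2.resize(p[130:290,80:293,::-1],(800,600)))
```

```text
[ 0.05699797 -0.25946905 -1.24717598] [0.49930793 0.43377777 0.09638094] 0.12927956532992171
82.59671062714023
```

View pics/s2.png

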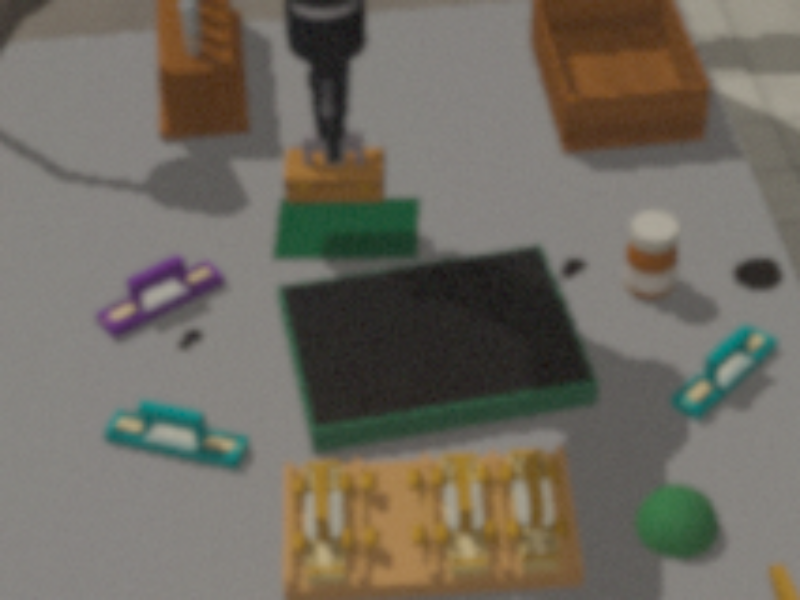

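View pics/t2.png

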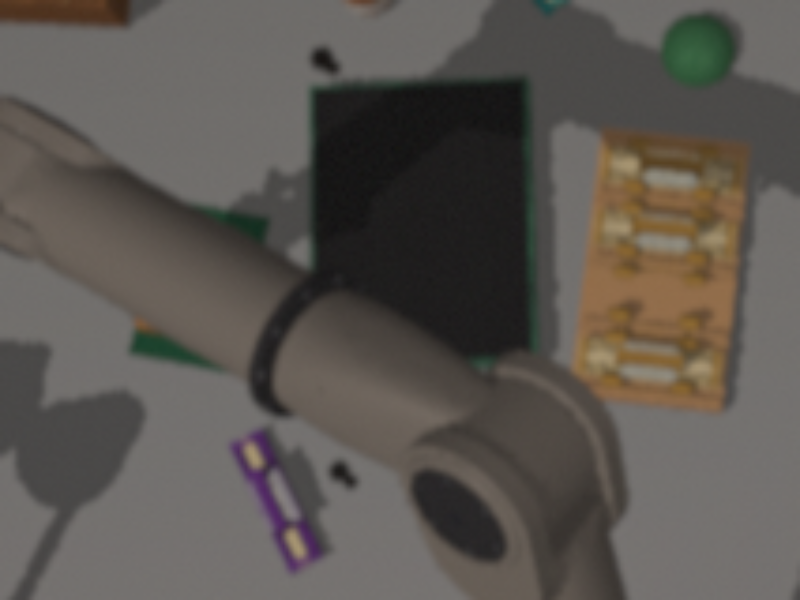

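Request:
move_arm([
  [[2,1,-20,0,0],[2,1,-20,0,0],[2,0,-12,0,0],[0,0,-5,0,0],[0,0,0,0,0],[0,0,0,0,0]],
])

```text
time_s: 6.55
eef_pos: [0.5077, 0.44, 0.0458]
tcp_rot: [[-0.992, 0.13, 0.001], [0.13, 0.992, 0.002], [-0.001, 0.002, -1.0]]
wrist_force: [-0.6, -0.1, -1.2]
gripper_width: 0.125
```

Request:
move_arm([
  [[-2,-3,0,0,0],[0,0,-3,0,0],[0,0,0,0,0],[0,0,0,0,0]],
])

```text
time_s: 6.95
eef_pos: [0.5052, 0.4361, 0.0413]
tcp_rot: [[-0.992, 0.129, 0.0], [0.129, 0.992, -0.0], [-0.0, -0.0, -1.0]]
wrist_force: [-0.1, 0.3, -1.3]
gripper_width: 0.126
```

Request:
move_arm([
  [[0,0,-3,0,0],[0,0,-2,0,0],[0,0,0,0,0],[0,0,0,0,0]],
])

```text
time_s: 7.35
eef_pos: [0.5053, 0.4366, 0.0371]
tcp_rot: [[-0.992, 0.129, 0.001], [0.129, 0.992, 0.001], [-0.0, 0.001, -1.0]]
wrist_force: [-0.4, -0.8, 3.6]
gripper_width: 0.126
```

Contact (+3.6 N). Release.

Request:
move_arm([
  [[0,0,0,0,0.3],[0,0,0,0,0.4],[0,0,0,0,0.4],[0,0,10,0,0.4],[0,0,40,0,0.4],[0,0,50,0,0.4],[0,0,50,0,0.4],[0,-40,20,0,0.4],[0,-45,0,-0.1,0.4]],
])

```text
time_s: 8.25
eef_pos: [0.5052, 0.3556, 0.2121]
tcp_rot: [[-0.974, 0.225, 0.007], [0.225, 0.974, 0.009], [-0.005, 0.01, -1.0]]
wrist_force: [0.8, -0.9, 0.3]
gripper_width: 0.395
```

Run:
```python
from h import *
s=get_state();print(s["wrist_force"],s["eef_pos"],s["gripper_width"])
p,d,W=cloud("side")
for q in ("case","tray","mat"):
    for m in masks_of("side",q):
        print(q,rect(W[m["mask"]&(d>0)])[0],m["score"])
cv2.imwrite("pics/s3.png",cv2.resize(p[60:220,140:353,::-1],(800,600)))
```

```text
[ 0.78786298 -0.91404989  0.31958987] [0.50518745 0.35555757 0.21205216] 0.3949349468015097
case [506.7 455.3 107.8 102.7  82.2] 0.93
case [569.9  18.4 163.9  35.4  86.2] 0.53
tray [ 515.6 -252.8  232.2  176.9   -3.9] 0.77
tray [504.2 432.  148.5 100.6  -7. ] 0.5
mat [503.8 432.  149.3 100.6  -7. ] 0.85
```

View pics/s3.png

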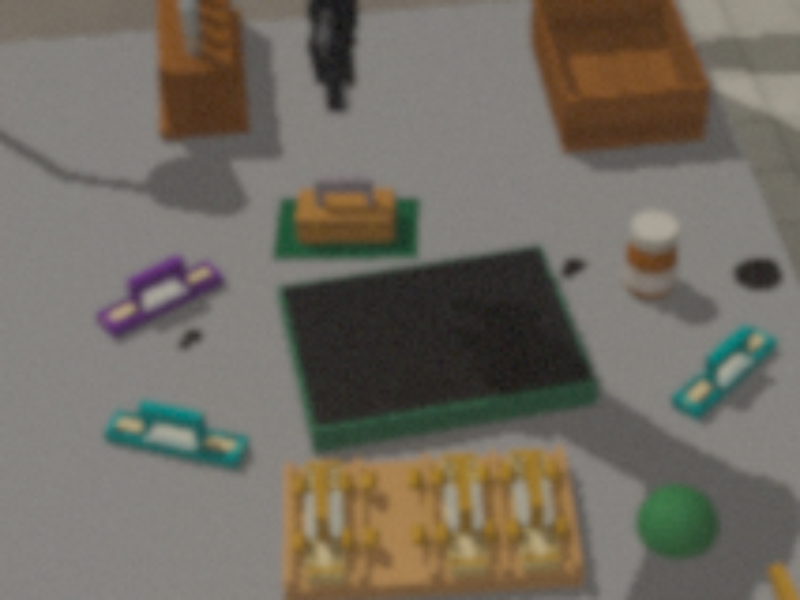

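Request:
move_arm([
  [[10,-29,0,-0.118,0.4],[10,-29,0,-0.118,0.4],[10,-29,0,-0.118,0.4],[10,-29,0,-0.118,0.4],[10,-29,0,-0.118,0.4],[10,-29,0,-0.118,0.4],[10,-29,0,-0.118,0.4],[10,-29,0,-0.118,0.4],[10,-29,0,-0.118,0.4],[10,-29,0,-0.118,0.4],[11,-29,0,-0.118,0.4],[11,-33,0,-0.118,0.4]],
])

```text
time_s: 9.65
eef_pos: [0.6279, 0.0017, 0.2064]
tcp_rot: [[0.074, 0.997, 0.0], [0.997, -0.074, 0.003], [0.003, 0.0, -1.0]]
wrist_force: [1.0, -0.2, 1.0]
gripper_width: 0.398
```

Request:
move_arm([
  [[0,0,-40,0,0.4],[0,0,-40,0,0.4],[0,0,-40,0,0.4],[0,0,0,0,0.4],[0,0,0,0,0.4],[0,0,0,0,0.4]],
])

```text
time_s: 10.25
eef_pos: [0.6296, 0.0007, 0.0892]
tcp_rot: [[0.073, 0.997, 0.005], [0.997, -0.073, 0.001], [0.001, 0.005, -1.0]]
wrist_force: [0.2, -0.3, 0.8]
gripper_width: 0.397
```

Request:
move_arm([
  [[-2,-1,-25,0,0.4],[0,0,-20,0,0.4],[0,0,-9,0,0.4],[0,0,0,0,0.4],[0,0,0,0,0],[0,0,0,0,0],[0,0,0,0,0],[0,0,0,0,0]],
], squeeze=80)

```text
time_s: 11.05
eef_pos: [0.6272, -0.0014, 0.0343]
tcp_rot: [[0.075, 0.997, 0.004], [0.997, -0.075, 0.0], [0.001, 0.004, -1.0]]
wrist_force: [0.6, 0.2, 5.0]
gripper_width: 0.125
```

Request:
move_arm([
  [[0,0,4,0,0],[0,0,6,0,0],[0,0,6,0,0],[0,0,10,0,0],[0,0,25,0,0],[0,0,35,0,0],[0,0,35,0,0],[0,0,0,0,0]],
])

```text
time_s: 11.85
eef_pos: [0.6279, -0.0007, 0.1605]
tcp_rot: [[0.075, 0.997, 0.01], [0.997, -0.075, 0.001], [0.001, 0.01, -1.0]]
wrist_force: [1.5, -0.3, 0.3]
gripper_width: 0.124
```

Run:
```python
from h import *
s=get_state();print(s["wrist_force"],s["eef_pos"],s["gripper_width"])
p,d,W=cloud("side")
for q in ("tray",):
    for m in masks_of("side",q):
        print(q,rect(W[m["mask"]&(d>0)])[0],m["score"])
print(bow(W,d,(.515,-.253),.048,.08,.05))
cv2.imwrite("pics/s4.png",cv2.resize(p[120:330,190:470,::-1],(800,600)))
```

```text
[ 1.4719326  -0.30166878  0.31030488] [ 0.62786268 -0.00072694  0.1605212 ] 0.12437676089889511
tray [ 515.1 -253.7  231.   173.    -4.2] 0.75
(120, array([ 515.2, -254.6,   79.9,   11.9,   85.7]), array([ 515. , -258.8,   60.9]))
```

View pics/s4.png

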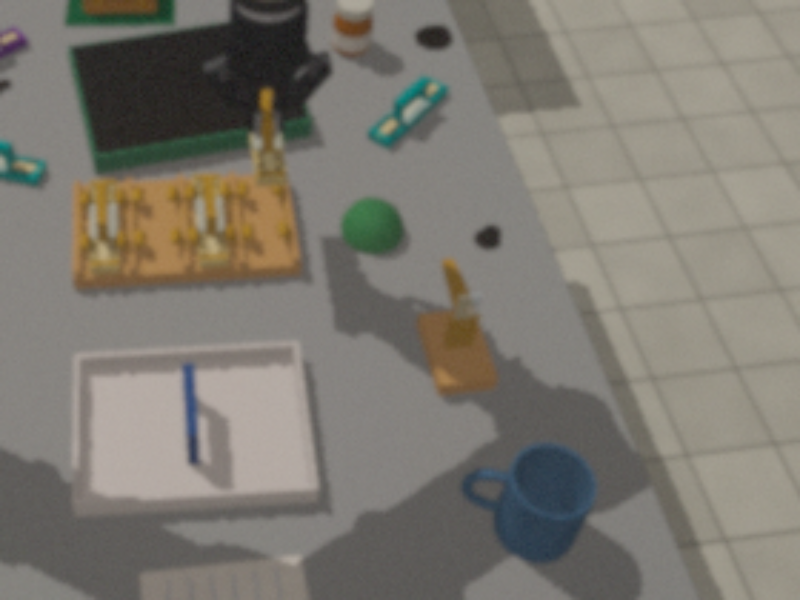

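Request:
move_arm([
  [[-4,-20,0,0,0],[-4,-40,0,0,0],[-4,-40,0,0,0],[-4,-40,0,0,0],[-4,-40,0,0,0],[-4,-40,0,0,0],[-4,-39,0,0,0],[0,0,-40,0,0],[0,0,-30,0,0],[0,0,-30,0,0],[0,0,0,0,0],[0,0,0,0,0]],
])

```text
time_s: 13.15
eef_pos: [0.5957, -0.2602, 0.0521]
tcp_rot: [[0.075, 0.997, -0.004], [0.997, -0.075, 0.002], [0.001, -0.004, -1.0]]
wrist_force: [0.2, -0.0, 0.0]
gripper_width: 0.127
```

Request:
move_arm([
  [[4,0,-10,0,0],[0,0,-10,0,0],[0,0,-8,0,0],[0,0,-3,0,0],[0,0,0,0,0],[0,0,0,0,0]],
])

```text
time_s: 13.75
eef_pos: [0.6014, -0.2609, 0.0225]
tcp_rot: [[0.075, 0.997, 0.0], [0.997, -0.075, -0.0], [-0.0, 0.0, -1.0]]
wrist_force: [-0.5, 0.3, -1.2]
gripper_width: 0.123
```

Request:
move_arm([
  [[-1,0,-2,0,0],[0,0,0,0,0],[0,0,0,0,0.18],[0,0,0,0,0.18],[0,0,10,0,0.18],[0,0,20,0,0.25],[0,0,40,0,0.4],[0,30,40,0,0.4],[-10,40,20,0,0.4],[-10,40,0,0,0.4],[-10,40,0,0,0.4]],
])

```text
time_s: 14.85
eef_pos: [0.5707, -0.1093, 0.1525]
tcp_rot: [[0.075, 0.997, 0.004], [0.997, -0.075, -0.001], [-0.0, 0.004, -1.0]]
wrist_force: [-0.5, 1.0, -0.7]
gripper_width: 0.399
```

```bash
cat > look.py <<'E'
from h import *
import sys
tag=sys.argv[1]
s=get_state();print(s["time_s"],s["wrist_force"].round(1),s["eef_pos"].round(4),s["gripper_width"])
p,d,W=cloud("side")
for m in masks_of("side","tray"): print("tray",rect(W[m["mask"]&(d>0)])[0],round(m["score"],2))
for m in masks_of("side","rule1"):
    P=W[m["mask"]&(d>0)]; B=P[P[:,2]>P[:,2].max()-.012]
    print("rule",rect(P)[0],"bow",rect(B)[0],np.round(P[:,2].max()*1000))
cv2.imwrite(f"pics/{tag}.png",cv2.resize(p[120:330,190:470,::-1],(800,600)))
E
python3 look.py s5
```

```text
14.85 [-0.5  1.  -0.7] [ 0.5707 -0.1093  0.1525] 0.3993149081644849
tray [ 518.1 -243.2  236.1  193.7   -4.4] 0.81
rule [ 604.3 -260.1  131.2   37.3   86.7] bow [ 602.3 -259.9   62.9   12.1   85.5] 53.0
rule [841.9 156.  134.2  31.3  41.3] bow [841.1 157.   62.6  14.1  43.6] 47.0
rule [307.4 344.3 129.5  55.   34.7] bow [312.8 338.8  58.7  16.1  26.2] 46.0
rule [449.1  21.2 155.2  34.7  86.5] bow [449.7  10.3  61.8  10.   85.4] 65.0
rule [325.6 149.6 132.6  50.8 -23.1] bow [323.4 144.5  58.   15.7 -23.4] 46.0
rule [566.6 -40.7 164.3  28.2  82.7] bow [ 5.508e+02 -1.205e+02  3.300e+00  2.000e-01 -3.790e+01] 163.0
```

View pics/s5.png

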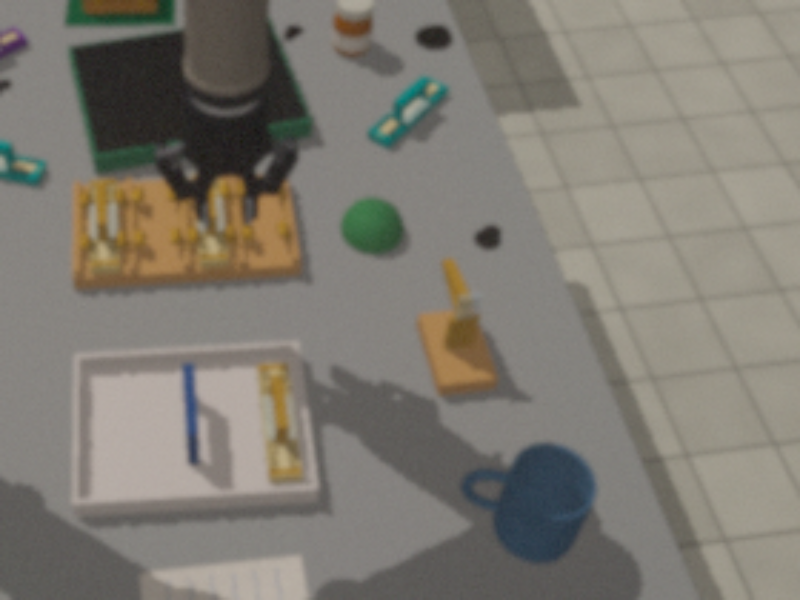

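Request:
move_arm([
  [[-1,40,0,0,0.4],[-1,40,0,0,0.4],[-1,32,0,0,0.4],[0,0,-30,0,0.4],[0,0,-30,0,0.4],[0,0,-25,0,0.4],[0,0,0,0,0.4],[0,0,0,0,0.4]],
])

```text
time_s: 15.8
eef_pos: [0.5677, 0.0, 0.0656]
tcp_rot: [[0.076, 0.997, -0.0], [0.997, -0.076, -0.0], [-0.0, 0.0, -1.0]]
wrist_force: [-0.1, -0.1, -0.1]
gripper_width: 0.399
```

Request:
move_arm([
  [[0,3,-15,0,0.4],[0,0,-10,0,0.4],[0,0,-5,0,0.4],[0,0,0,0,0.4],[0,0,0,0,0],[0,0,0,0,0],[0,0,0,0,0],[0,0,0,0,0]],
])

```text
time_s: 16.6
eef_pos: [0.568, 0.0041, 0.0361]
tcp_rot: [[0.075, 0.997, 0.002], [0.997, -0.075, -0.0], [0.0, 0.002, -1.0]]
wrist_force: [1.0, -1.0, 2.8]
gripper_width: 0.122
```

Request:
move_arm([
  [[0,0,4,0,0],[0,0,6,0,0],[0,0,6,0,0],[0,0,10,0,0],[0,0,25,0,0],[0,0,35,0,0],[0,0,35,0,0],[0,0,0,0,0]],
])

```text
time_s: 17.4
eef_pos: [0.571, 0.0054, 0.1634]
tcp_rot: [[0.075, 0.997, 0.012], [0.997, -0.075, 0.001], [0.001, 0.012, -1.0]]
wrist_force: [1.5, -0.4, -0.2]
gripper_width: 0.124
```

```bash
python3 look.py s6
```

```text
17.4 [ 1.5 -0.4 -0.2] [0.571  0.0054 0.1634] 0.1240772009132807
tray [ 516.1 -244.4  232.5  191.1   -4. ] 0.83
rule [310.3 339.1 126.5  34.1  30.4] bow [311.5 338.   57.9  18.2  26.4] 46.0
rule [570.4 -15.8  94.9  31.5  86.1] bow [572.1   2.1  58.9   9.5  85.8] 192.0
rule [326.4 149.5 130.   51.6 -24.3] bow [323.8 142.6  58.4  14.3 -20.6] 47.0
rule [843.2 165.3 149.5  44.   42.3] bow [839.6 155.2  60.4  13.8  40. ] 47.0
rule [ 515.7 -244.6  239.3  191.6   -4.3] bow [ 515.2 -253.8   79.9   12.    85.7] 65.0
```

View pics/s6.png

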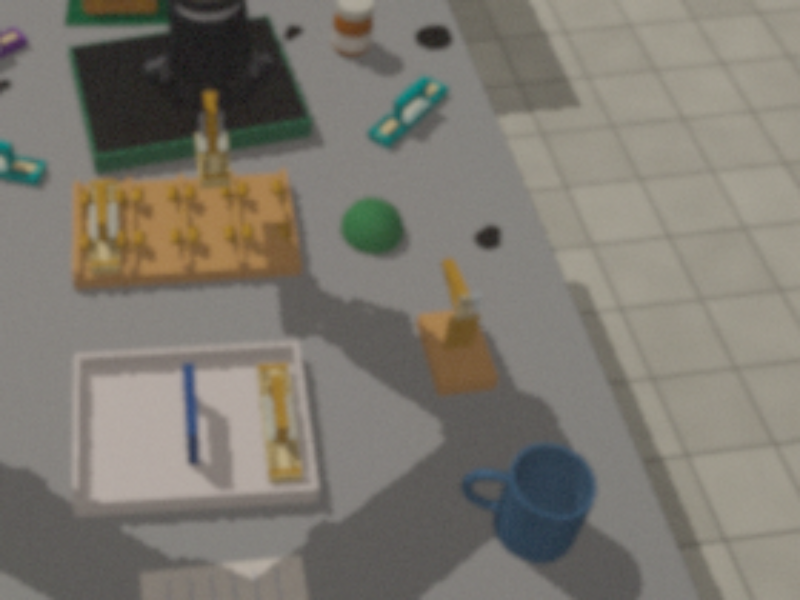

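Request:
move_arm([
  [[-10,-20,0,0,0],[-19,-36,0,0,0],[-19,-36,0,0,0],[-19,-36,0,0,0],[-19,-36,0,0,0],[-19,-36,0,0,0],[-19,-36,0,0,0],[-9,-17,0,0,0],[0,0,-40,0,0],[0,0,-40,0,0],[0,0,-30,0,0],[0,0,0,0,0]],
])

```text
time_s: 18.75
eef_pos: [0.4285, -0.2461, 0.0411]
tcp_rot: [[0.075, 0.997, -0.012], [0.997, -0.075, 0.007], [0.006, -0.013, -1.0]]
wrist_force: [-0.4, 0.1, -1.1]
gripper_width: 0.12
```

Request:
move_arm([
  [[0,0,0,0,0],[0,0,0,0,0]],
])

```text
time_s: 18.95
eef_pos: [0.4356, -0.2492, 0.0478]
tcp_rot: [[0.075, 0.997, 0.003], [0.997, -0.075, -0.001], [-0.001, 0.003, -1.0]]
wrist_force: [-0.2, -0.8, -0.3]
gripper_width: 0.126
```

Request:
move_arm([
  [[0,1,-10,0,0],[0,0,-10,0,0],[0,0,-5,0,0],[0,0,0,0,0],[0,0,0,0,0]],
])

```text
time_s: 19.45
eef_pos: [0.4343, -0.2478, 0.0229]
tcp_rot: [[0.075, 0.997, -0.0], [0.997, -0.075, -0.001], [-0.001, -0.0, -1.0]]
wrist_force: [-3.1, 1.9, 12.6]
gripper_width: 0.121
```

Request:
move_arm([
  [[0,0,1,0,0],[0,0,0,0,0.18],[0,0,0,0,0.18],[0,0,10,0,0.2],[0,0,20,0,0.25],[0,0,40,0,0.4],[0,30,40,0,0.4],[3,40,10,0,0.4],[3,40,0,0,0.4],[3,40,0,0,0.4],[3,40,0,0,0.4],[0,0,0,0,0.4]],
])

```text
time_s: 20.65
eef_pos: [0.4468, -0.0504, 0.1434]
tcp_rot: [[0.063, 0.998, 0.002], [0.998, -0.063, 0.003], [0.003, 0.002, -1.0]]
wrist_force: [0.2, 0.2, -0.6]
gripper_width: 0.398
```

```bash
python3 look.py s7
```

```text
20.65 [ 0.2  0.2 -0.6] [ 0.4468 -0.0504  0.1434] 0.39848509615119015
tray [ 517.1 -253.8  235.3  173.2   -3.9] 0.85
rule [ 434.8 -248.5  134.4   32.1   85.3] bow [ 435.7 -248.5   62.2   11.5   85.2] 51.0
rule [ 602.6 -262.   127.1   30.8   85.6] bow [ 602.4 -259.    65.1   12.3   85.9] 54.0
rule [300.7 360.3 132.7  83.   29.7] bow [310.2 341.6  58.4  18.9  34.4] 48.0
rule [323.1 142.  130.   34.7 -26. ] bow [322.9 142.1  59.2  16.2 -23. ] 48.0
rule [841.7 166.2 147.9  50.7  44.4] bow [841.3 157.   62.9  16.3  43.9] 47.0
rule [451.3   7.1 143.4  35.8  88.1] bow [464.8 -63.2   1.3   0.6  76.1] 167.0
```

View pics/s7.png

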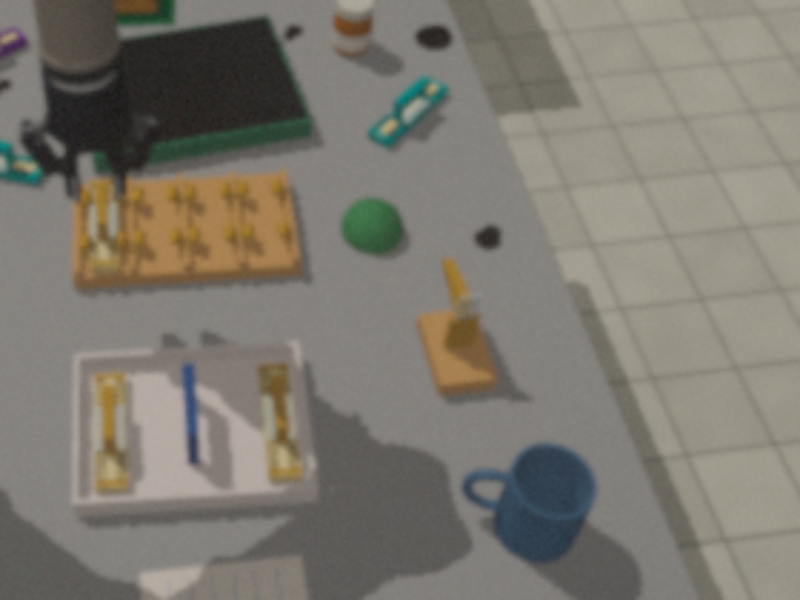

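Request:
move_arm([
  [[1,30,0,-0.012,0.4],[0,33,-10,0,0.4],[0,0,-30,0,0.4],[0,0,-35,0,0.4],[0,0,0,0,0.4],[0,0,0,0,0.4],[0,0,0,0,0.4]],
])

```text
time_s: 21.5
eef_pos: [0.4489, 0.0043, 0.0688]
tcp_rot: [[0.089, 0.996, 0.003], [0.996, -0.089, -0.0], [-0.0, 0.003, -1.0]]
wrist_force: [-0.7, -0.2, -0.4]
gripper_width: 0.401
```

Request:
move_arm([
  [[-1,8,0,0.014,0.4],[0,0,-20,0,0.4],[0,0,-13,0,0.4],[0,0,0,0,0.4],[0,0,0,0,0.4],[0,0,0,0,0],[0,0,0,0,0],[0,0,0,0,0],[0,0,0,0,0]],
])

```text
time_s: 22.4
eef_pos: [0.4477, 0.0134, 0.0353]
tcp_rot: [[0.073, 0.997, 0.003], [0.997, -0.073, 0.0], [0.0, 0.003, -1.0]]
wrist_force: [0.6, -0.1, 5.5]
gripper_width: 0.123
```

Request:
move_arm([
  [[0,0,4,0,0],[0,0,6,0,0],[0,0,6,0,0],[0,0,10,0,0],[0,0,25,0,0],[0,0,35,0,0],[0,0,35,0,0],[0,0,0,0,0]],
])

```text
time_s: 23.2
eef_pos: [0.449, 0.014, 0.1604]
tcp_rot: [[0.073, 0.997, 0.009], [0.997, -0.073, -0.001], [0.0, 0.009, -1.0]]
wrist_force: [1.2, 0.3, 0.1]
gripper_width: 0.129
```

```bash
python3 look.py s8
```

```text
23.2 [1.2 0.3 0.1] [0.449  0.014  0.1604] 0.12914326070694343
tray [ 516.8 -252.7  235.6  177.7   -4.7] 0.93
rule [ 433.2 -249.1  130.5   34.5   84.7] bow [ 435.7 -247.4   62.4   11.5   85.2] 52.0
rule [836.6 159.7 133.3  47.3  43.9] bow [840.4 157.   63.1  14.5  42.4] 47.0
rule [449.   -6.9  96.3  32.4  86.5] bow [449.1   7.2  57.   11.7  85.1] 189.0
rule [ 602.3 -260.   131.6   33.6   84.7] bow [ 602.3 -259.5   61.2   12.2   86.4] 52.0
rule [325.9 150.5 130.3  51.8 -24.3] bow [324.9 143.6  58.9  18.2 -25.7] 47.0
rule [540.   14.6 249.4 166.   -3.4] bow [445.7 -53.2  31.6   0.5  -0.9] 148.0
rule [310.2 341.3 131.7  50.9  40. ] bow [311.6 340.6  61.2  19.1  31.9] 48.0
```

View pics/s8.png

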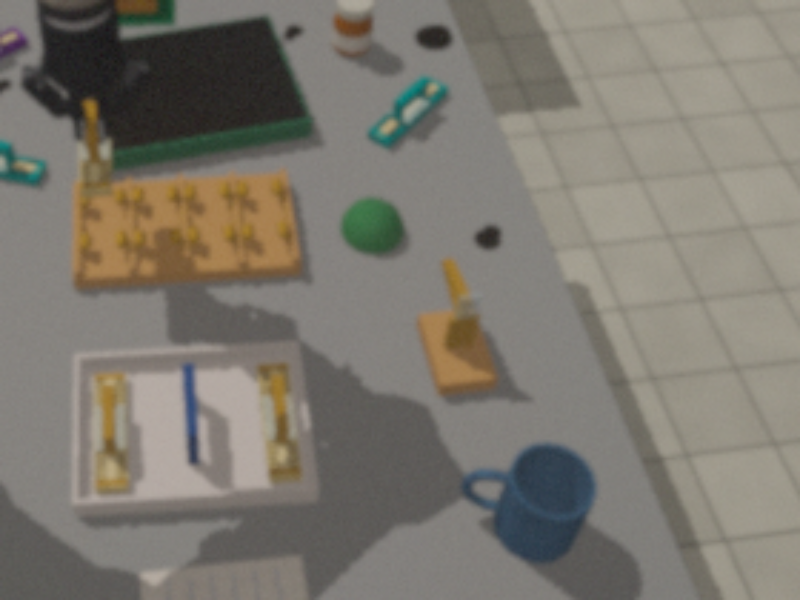

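Request:
move_arm([
  [[3,-20,0,0,0],[3,-40,0,0,0],[3,-40,0,0,0],[3,-40,0,0,0],[3,-40,0,0,0],[3,-40,0,0,0],[3,-30,0,0,0],[1,-14,0,0,0],[0,0,-30,0,0],[0,0,-30,0,0],[0,0,-30,0,0],[0,0,-18,0,0]],
])

```text
time_s: 24.55
eef_pos: [0.4656, -0.2478, 0.0438]
tcp_rot: [[0.071, 0.997, -0.006], [0.997, -0.071, 0.005], [0.004, -0.007, -1.0]]
wrist_force: [-0.6, 0.2, -1.6]
gripper_width: 0.124
```

Request:
move_arm([
  [[0,0,0,0,0],[0,0,0,0,0],[0,0,0,0,0]],
])

```text
time_s: 24.85
eef_pos: [0.4693, -0.2505, 0.0484]
tcp_rot: [[0.072, 0.997, 0.002], [0.997, -0.072, -0.001], [-0.0, 0.002, -1.0]]
wrist_force: [-0.0, 0.4, -0.5]
gripper_width: 0.122
```

Request:
move_arm([
  [[2,0,-10,0,0],[0,0,-10,0,0],[0,0,-6,0,0],[0,0,0,0,0],[0,0,0,0,0]],
])

```text
time_s: 25.35
eef_pos: [0.4702, -0.2507, 0.0222]
tcp_rot: [[0.073, 0.997, -0.001], [0.997, -0.073, -0.0], [-0.0, -0.001, -1.0]]
wrist_force: [-2.9, 2.0, 10.1]
gripper_width: 0.122
```

Request:
move_arm([
  [[0,0,1,0,0],[0,0,0,0,0.18],[0,0,0,0,0.18],[0,0,10,0,0.2],[0,0,20,0,0.25],[0,0,40,0,0.3],[0,40,40,0,0.3],[0,45,10,0,0.3],[0,45,0,0,0.3],[0,0,0,0,0.3],[0,0,0,0,0.3]],
])

```text
time_s: 26.45
eef_pos: [0.4705, -0.1243, 0.1384]
tcp_rot: [[0.069, 0.998, 0.001], [0.998, -0.069, -0.001], [-0.001, 0.001, -1.0]]
wrist_force: [-0.7, -0.3, 0.8]
gripper_width: 0.301
```

```bash
python3 look.py s9
python3 - <<'E'
from h import *
p,d,W=cloud("top")
for c in((.513,-.253),(.434,-.248),(.470,-.25),(.600,-.26)):
    print(c,bow(W,d,c,.04,.075,.018))
for m in masks_of("top","tray"): print("tray",rect(W[m["mask"]&(d>0)])[0],round(m["score"],2))
for m in masks_of("top","platform"): print("plat",rect(W[m["mask"]&(d>0)])[0],round(m["score"],2))
cv2.imwrite("pics/t9.png",cv2.resize(p[150:260,220:370,::-1],(780,572),interpolation=cv2.INTER_CUBIC))
E
```

```text
26.45 [-0.7 -0.3  0.8] [ 0.4705 -0.1243  0.1384] 0.3014528788940719
tray [ 515.7 -245.6  232.2  189.    -4.1] 0.63
rule [ 470.1 -253.9  131.4   34.    86.6] bow [ 471.4 -253.2   61.4   11.3   84.3] 52.0
rule [835.5 151.8 119.3  31.6  42.4] bow [838.9 153.8  60.9  10.7  40. ] 45.0
rule [324.7 142.3 126.4  34.2 -26. ] bow [321.9 143.6  61.3  13.8 -20.4] 46.0
rule [ 435.1 -248.3  131.5   32.2   85.9] bow [ 435.6 -248.4   62.6   11.5   85.3] 52.0
rule [315.9 345.3 145.7  54.9  39.8] bow [312.1 341.1  59.   18.1  23.2] 46.0
rule [619.9 118.3 515.9 196.2  86.3] bow [ 505.6 -127.5    0.     0.     0. ] 384.0
rule [ 603.5 -255.   141.    34.3   86.1] bow [ 602.2 -259.3   63.4   12.6   85.8] 54.0
(0.513, -0.253) (45, array([ 511.8, -253.8,   33.9,   12.9,   83.6]), array([ 511.6, -253.7,   60.7]))
(0.434, -0.248) (42, array([ 431.7, -247.6,   34.2,   13.1,   85.7]), array([ 432.5, -248. ,   47.1]))
(0.47, -0.25) (40, array([ 468. , -249.8,   35. ,   12.9,   85.6]), array([ 468.6, -250.4,   47.9]))
(0.6, -0.26) (38, array([ 598.8, -260.2,   31.6,   13.6,   83.3]), array([ 599.3, -260.6,   47.6]))
tray [ 516.9 -256.   242.2  178.6   -4.6] 0.97
plat [569.4 233.3 277.9 218.4   5.9] 0.85
```

View pics/s9.png

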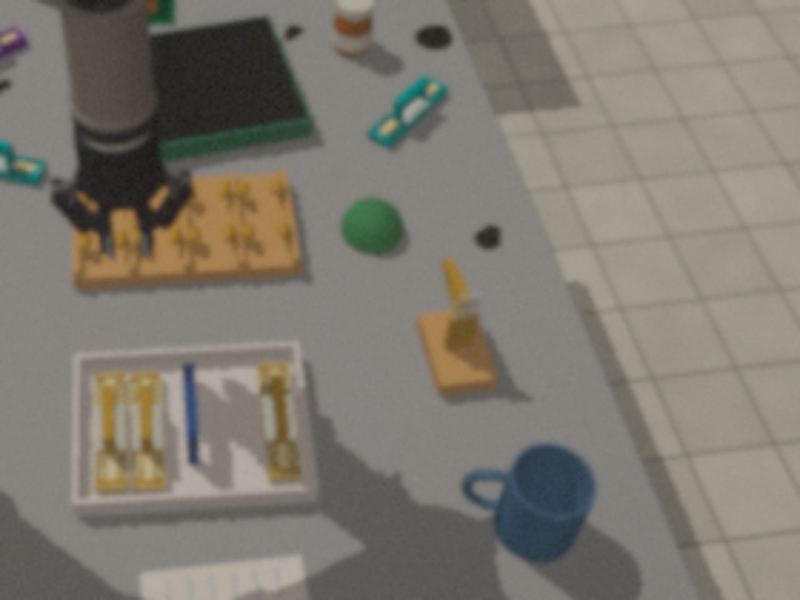

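View pics/t9.png

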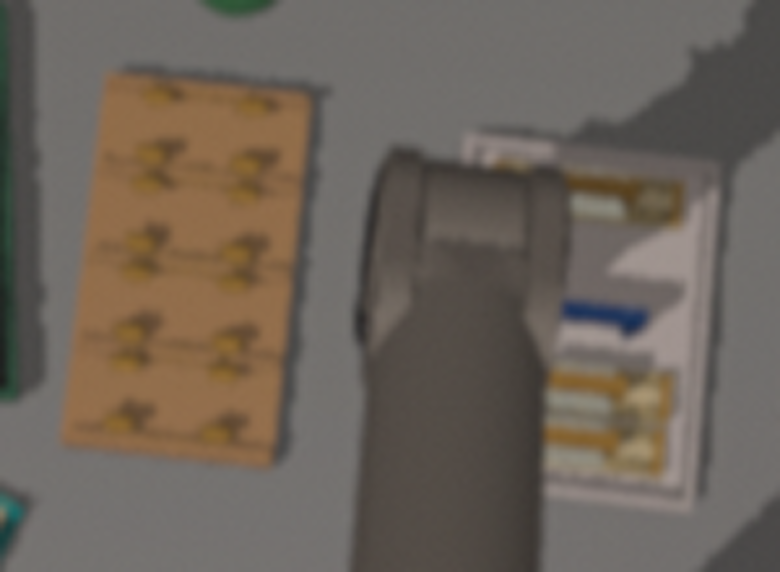

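Request:
move_arm([
  [[11,-30,0,0,0.3],[11,-35,0,0,0.3],[11,-35,0,0,0.3],[10,-29,0,0,0.3],[0,0,-25,0,0.3],[0,0,-30,0,0.3],[0,0,0,0,0.3],[0,0,0,0,0.3],[0,0,0,0,0.3]],
], squeeze=115)

```text
time_s: 27.65
eef_pos: [0.5145, -0.2549, 0.0843]
tcp_rot: [[0.073, 0.997, 0.003], [0.997, -0.073, -0.001], [-0.001, 0.003, -1.0]]
wrist_force: [-0.4, 0.2, 0.3]
gripper_width: 0.298
```

Request:
move_arm([
  [[-1,1,-20,0,0.3],[0,0,-20,0,0.3],[0,0,-10,0,0.3],[0,0,0,0,0.3],[0,0,0,0,0],[0,0,0,0,0],[0,0,0,0,0],[0,0,0,0,0]],
])

```text
time_s: 28.45
eef_pos: [0.5136, -0.2538, 0.0341]
tcp_rot: [[0.073, 0.997, 0.003], [0.997, -0.073, -0.001], [-0.001, 0.003, -1.0]]
wrist_force: [0.7, 1.1, 4.7]
gripper_width: 0.122
```

Request:
move_arm([
  [[0,0,5,0,0],[0,0,10,0,0],[0,0,10,0,0],[0,0,10,0,0],[0,0,15,0,0],[0,0,0,0,0],[0,0,0,0,0]],
])

```text
time_s: 29.15
eef_pos: [0.5125, -0.2536, 0.0831]
tcp_rot: [[0.073, 0.997, 0.001], [0.997, -0.073, -0.001], [-0.0, 0.001, -1.0]]
wrist_force: [0.1, 0.9, -6.3]
gripper_width: 0.119
```

```bash
python3 look.py s10
```

```text
29.15 [ 0.1  0.9 -6.3] [ 0.5125 -0.2536  0.0831] 0.11925228525891596
tray [ 509.2 -253.8  240.9  174.    -3.6] 0.67
tray [557.9  76.5 584.  240.6  67.7] 0.33
rule [ 468.1 -259.4  117.6   33.2   87.5] bow [ 466.2 -263.7    7.3    0.6  -10.4] 152.0
rule [322.8 142.6 128.9  36.9 -25.1] bow [322.  142.   58.7  12.2 -21.2] 47.0
rule [ 432.2 -243.9  142.8   35.1   86.7] bow [ 433.9 -246.6   63.2   11.1   85.3] 101.0
rule [ 596.8 -260.5  130.3   41.5   84.9] bow [ 574.9 -272.     0.     0.     0. ] 174.0
rule [840.9 154.9 132.8  34.6  38.6] bow [841.3 155.   63.9  12.4  39.8] 46.0
rule [266.1 312.   37.8  23.9 -40.8] bow [266.1 312.   37.8  23.9 -40.8] 15.0
```

View pics/s10.png

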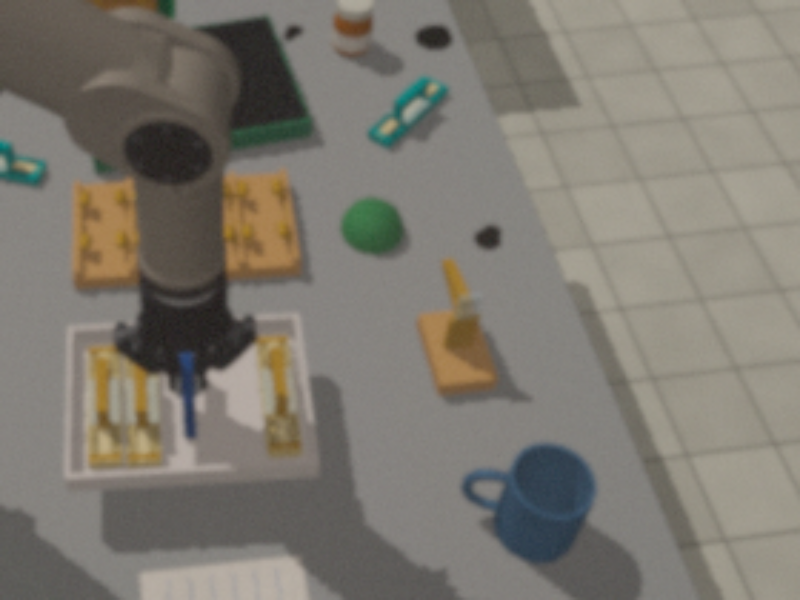

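Run:
```python
from h import *
p,d,W=cloud("side")
for a in(-79,-43,87,-110):
    c=(.513+a*.9973e-3,-.2535-a*.0732e-3)
    k=(d>0)&(abs(W[...,0]-c[0])<.008)&(abs(W[...,1]-c[1])<.03)&(W[...,2]<.12)
    print(a,k.sum(),np.percentile(W[k][:,2],[10,50,90]).round(4))
```

```text
-79 144 [0.0649 0.0938 0.0971]
-43 97 [0.064  0.0944 0.0969]
87 128 [0.0658 0.0939 0.0973]
-110 120 [0.0503 0.0541 0.0726]
```

Run:
```python
from h import *
for n in("top","side"):
    f=np.load(n+"0.npz");W=f["W"];d=f["d"];p=f["p"]
    k=(d>0)&(abs(W[...,0]-.57)<.17)&(W[...,1]>.105)&(W[...,1]<.37)&(W[...,2]>.024)&(W[...,2]<.040)
    k=cv2.morphologyEx(k.astype(np.uint8),cv2.MORPH_OPEN,np.ones((5,5)))>0
    print(n,k.sum(),rect(W[k])[0])
    dark=(p.max(-1)<45)&(abs(W[...,0]-.57)<.17)&(W[...,1]>.105)&(W[...,1]<.37)&(d>0)
    dark=cv2.morphologyEx(dark.astype(np.uint8),cv2.MORPH_OPEN,np.ones((5,5)))>0
    print(n,dark.sum(),rect(W[dark])[0],np.median(W[dark][:,2]))
```

```text
top 2295 [572.6 227.6 259.1 203.5   4.8]
top 4039 [569.7 229.4 258.4 193.4   5.2] 0.029360195425836677
side 2781 [570.5 226.  269.3 213.1   5.1]
side 1481 [574.3 228.7 235.9 185.    4.2] 0.028551506352265887
```

Run:
```python
from h import *
out=[]
for n in("top","side"):
    p=np.load(n+"0.npz")["p"][:,:,::-1].copy()
    p=cv2.convertScaleAbs(cv2.resize(p,None,fx=6,fy=6,interpolation=cv2.INTER_CUBIC),alpha=1.8)
    a=np.radians(5.2);R=np.array([[np.cos(a),-np.sin(a)],[np.sin(a),np.cos(a)]])
    q=[]
    for sx,sy in((1,1),(1,-1),(-1,-1),(-1,1)):
        xy=np.array([.5715,.230])+R@[sx*.135,sy*.103]
        q.append((proj(n,[*xy,.03])+.5)*6)
    q=np.array(q);cv2.polylines(p,[q.astype(int)],True,(0,0,255),1)
    c=q.mean(0).astype(int);h=300
    x0,y0=c[0]-330,c[1]-290
    out.append(cv2.resize(p[y0:y0+580,x0:x0+660],(400,352)))
cv2.imwrite("pics/plat.png",cv2.resize(np.hstack(out),(800,352)))
```

```text
(no output)
```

View pics/plat.png

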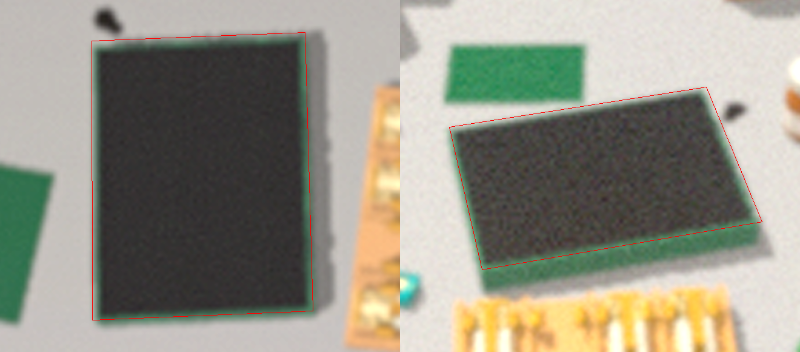

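Request:
move_arm([
  [[0,0,20,0,0],[0,0,30,0,0],[0,10,20,0,0],[2,15,0,0.01,0],[2,20,0,0.01,0],[3,25,0,0.01,0],[3,25,0,0.01,0],[3,25,0,0.01,0],[3,25,0,0.01,0],[3,25,0,0.01,0],[3,25,0,0.01,0],[3,25,0,0.01,0]],
])

```text
time_s: 30.55
eef_pos: [0.5351, -0.0301, 0.1503]
tcp_rot: [[-0.021, 1.0, -0.005], [1.0, 0.021, 0.001], [0.001, -0.005, -1.0]]
wrist_force: [-0.7, 0.0, -6.5]
gripper_width: 0.119
```

Request:
move_arm([
  [[3,25,0,0.01,0],[3,25,0,0.01,0],[3,25,0,0.01,0],[3,25,0,0.01,0],[3,25,0,0.01,0],[3,25,0,0.01,0],[3,25,0,0.01,0],[3,25,0,0,0],[3,20,0,0,0],[3,15,0,0,0],[3,10,0,0,0],[0,0,0,0,0]],
])

```text
time_s: 31.75
eef_pos: [0.5693, 0.2138, 0.1517]
tcp_rot: [[-0.09, 0.996, -0.002], [0.996, 0.09, 0.001], [0.001, -0.002, -1.0]]
wrist_force: [-0.8, 0.8, -6.5]
gripper_width: 0.118
```

```bash
python3 look.py s11;python3 - <<'E'
from h import *
p,d=read_camera("side");s=get_state();print(s["eef_pos"],s["tcp_rot"][:,1],s["wrist_force"])
cv2.imwrite("pics/s11b.png",cv2.resize(p[40:280,130:450,::-1],(800,600)))
E
```

```text
31.75 [-0.8  0.8 -6.5] [0.5693 0.2138 0.1517] 0.11760786037801754
rule [487.7 211.4 149.5  30.3 -86.3] bow [489.9 201.3  57.4  12.8 -85.2] 169.0
rule [525.1 206.5 133.8  32.  -84.6] bow [525.2 206.5  61.   12.4 -84. ] 169.0
rule [836.4 159.2 132.7  44.   40.2] bow [839.4 155.8  62.3  13.6  42.4] 48.0
rule [322.8 142.8 130.3  41.3 -21.3] bow [324.2 140.6  56.5  17.2 -30.1] 49.0
rule [301.  357.9 130.3  77.2  31.7] bow [309.  343.4  59.3  19.6  29.5] 46.0
rule [655.  219.5 130.   32.6 -83.7] bow [655.3 218.2  60.2   9.7 -86. ] 169.0
[0.57050013 0.20940453 0.15229848] [ 9.96416497e-01  8.45801388e-02 -6.04306331e-04] [ 0.2189393  -0.07865167 -5.35765374]
```

View pics/s11b.png

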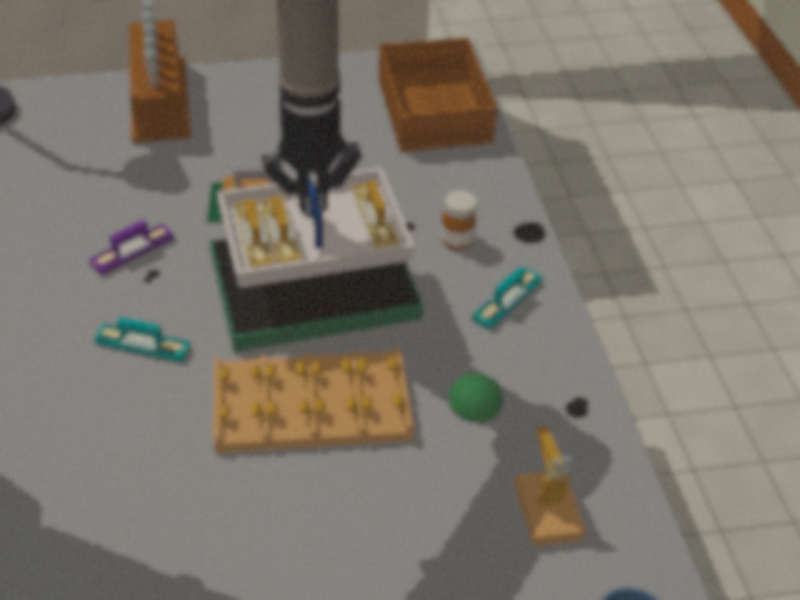

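Request:
move_arm([
  [[0,10,0,0.003,0],[0,10,0,0,0],[0,0,-20,0,0],[0,0,-25,0,0],[0,0,-20,0,0],[0,0,-10,0,0],[0,0,0,0,0],[0,0,0,0,0],[0,0,0,0,0]],
])

```text
time_s: 32.85
eef_pos: [0.5714, 0.2326, 0.0794]
tcp_rot: [[-0.09, 0.996, 0.003], [0.996, 0.09, 0.002], [0.001, 0.003, -1.0]]
wrist_force: [0.2, 0.5, -5.1]
gripper_width: 0.117
```

Request:
move_arm([
  [[-1,-3,0,0,0],[0,0,-7,0,0],[0,0,-5,0,0],[0,0,-2,0,0],[0,0,0,0,0],[0,0,0,0,0]],
])

```text
time_s: 33.45
eef_pos: [0.5692, 0.2282, 0.0642]
tcp_rot: [[-0.09, 0.996, -0.0], [0.996, 0.09, -0.001], [-0.001, -0.0, -1.0]]
wrist_force: [-2.1, -2.7, 1.2]
gripper_width: 0.116
```

Run:
```python
from h import *
p,d,W=cloud("side")
for m in masks_of("side","tray"): print("tray",rect(W[m["mask"]&(d>0)])[0],round(m["score"],2))
cv2.imwrite("pics/s12.png",cv2.resize(p[90:210,190:350,::-1],(800,600),interpolation=cv2.INTER_CUBIC))
```

```text
tray [572.  257.9 242.7 242.7   5.3] 0.96
```

View pics/s12.png

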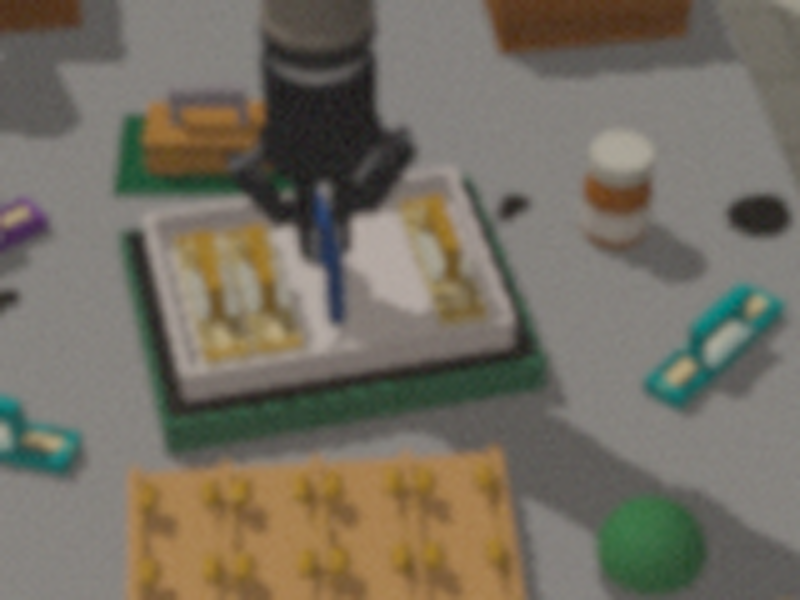

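Centred with margins all round and squared. Release and back away.

Request:
move_arm([
  [[0,0,0,0,0.2],[0,0,0,0,0.28],[0,0,0,0,0.28],[0,0,10,0,0.28],[0,0,30,0,0.28],[0,0,40,0,0.3],[0,0,40,0,0.4],[-5,-40,20,0,0.4],[-5,-45,0,0,0.4],[-5,-45,0,0,0.4],[-5,-45,0,0,0.4],[-5,-45,0,0,0.4]],
])

```text
time_s: 34.75
eef_pos: [0.5443, 0.0071, 0.2049]
tcp_rot: [[-0.09, 0.996, 0.002], [0.996, 0.09, -0.0], [-0.0, 0.002, -1.0]]
wrist_force: [0.7, 0.3, -0.2]
gripper_width: 0.398
```

Request:
move_arm([
  [[-5,-45,0,0,0.4],[0,-45,0,0,0.4],[0,-45,0,0,0.4],[0,-45,0,0,0.4],[0,0,0,0,0.4],[0,0,0,0,0.4],[0,0,0,0,0.4]],
])

```text
time_s: 35.45
eef_pos: [0.5398, -0.1696, 0.2043]
tcp_rot: [[-0.092, 0.996, 0.001], [0.996, 0.092, 0.001], [0.001, 0.001, -1.0]]
wrist_force: [0.5, 0.0, -0.8]
gripper_width: 0.393
```

Run:
```python
from h import *
for n in("top","side"):
    p,d,W=cloud(n)
    for q in("tray","case","dome","mat"):
        for m in masks_of(n,q): 
            k=m["mask"]&(d>0);print(n,q,rect(W[k])[0],round(m["score"],2))
    c=(.5692,.2282)
    for a in(-79,-43,0,87):
        cc=(c[0]+a*.996e-3,c[1]+a*.09e-3);print(a,bow(W,d,cc,.07,.105,.025))
    cv2.imwrite(f"pics/f{n}.png",cv2.resize(p[:,:,::-1],(800,600)))
print(get_state()["time_s"])
```

```text
top tray [569.  230.2 245.2 173.3   4.4] 0.92
top dome [746.5 -18.6  69.2  65.5  81.9] 0.78
top mat [501.2 434.4 149.9 105.7  -8.7] 0.63
-79 (56, array([487. , 222.7,  41.2,  38.9,  44.5]), array([484.9, 221.8,  78.4]))
-43 (59, array([521. , 224.5,  46.3,  11.6, -86.7]), array([521.5, 223.9,  78.9]))
0 (68, array([567.1, 227.8,  49.8,  13.8, -81.9]), array([565.1, 229.6,  90.4]))
87 (58, array([651.9, 234.6,  47.6,  12.1, -84.5]), array([651.3, 236.5,  77.1]))
side tray [574.8 229.  241.8 180.5   5.1] 0.67
side case [506.7 451.   98.8  93.1  78. ] 0.82
side dome [746.6 -14.8  87.1  64.8 -72.6] 0.71
side mat [489.4 433.6 121.2  96.4 -11.1] 0.64
-79 (36, array([488.7, 220.7,  48.4,  12.1, -84.9]), array([488.3, 219.2,  77.8]))
-43 (31, array([523.3, 224.4,  48.3,  10.6,  84.4]), array([523.9, 228.3,  77.2]))
0 None
87 (34, array([655.7, 234.7,  46.7,  12.5, -87.9]), array([655.6, 232.3,  76.7]))
35.95
```

View pics/ftop.png

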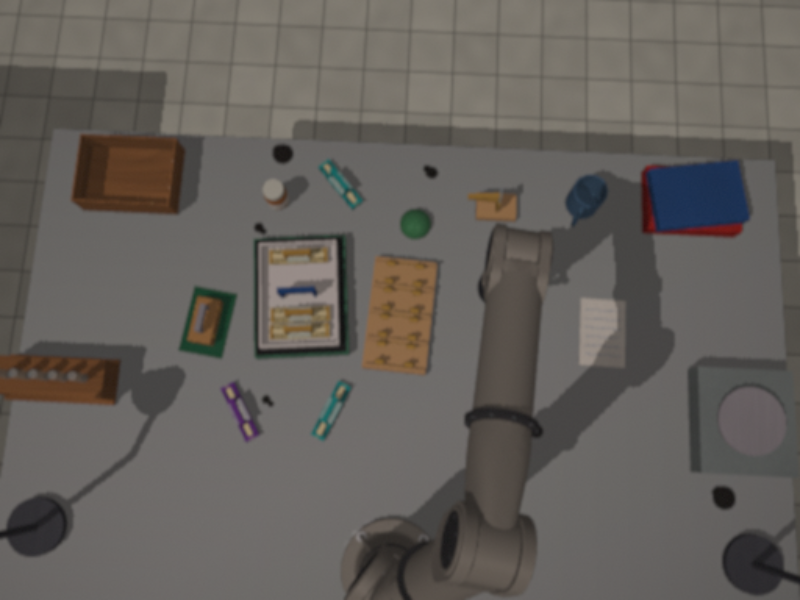

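View pics/fside.png

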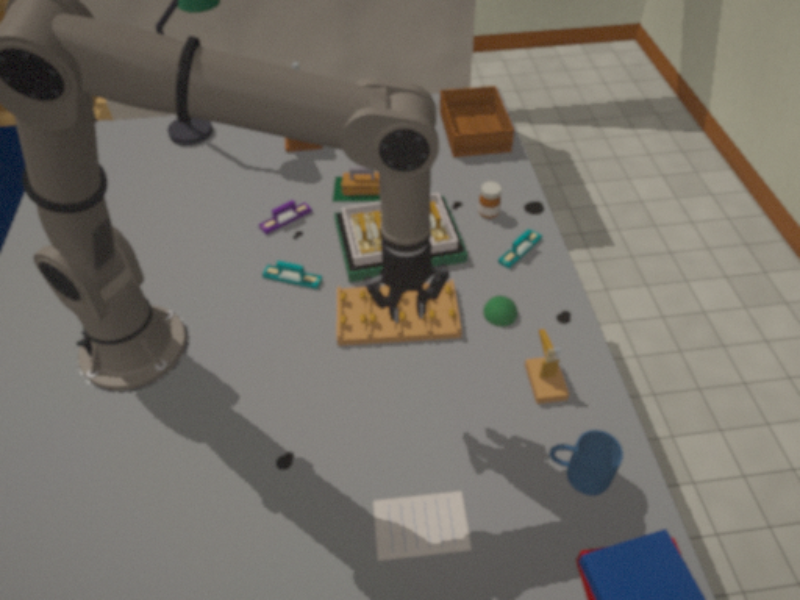

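The tray is squared on the platform at (300,296), with three rules flat in it. The case is on the mat at (206,320), and the dome is still at (415,223). Handing in.

```bash
python3 -c "
from rig import *
print(hand_in())"
```

```text
the job is handed in; nothing more can be done
None
```

The job is done and handed in at about 36 s of the 210 s allowed. I moved the compass case onto the green felt mat. I then pulled all three rules that were present from the stand and laid them flat in the tray. Last, I set the loaded tray on the green platform.

**Final checks, both cameras:**
- **Rules:** all three lie flat, with bow tops at one height, at about +87, -43 and -79 mm from the handle. With only three rules the load could not be exactly even, but the tray hung level when lifted.
- **Tray:** measured at 4.4° (top) and 5.1° (side) against about 5.1° for the platform, with a black margin showing all round.
- **Case:** it stands upright inside the mat.
- **Dome:** it shows at the same pixels as at the start and was not touched. The measured position moved by 5 mm (top) and by 13 mm in x (side), which I put down to mask noise.

**Disagreements:** the two cameras differ by about 3 mm in x, so I worked with the mean. At the end the top camera's detector did not report the case, but the picture shows it on the mat. I saw no knock to the tray and no slip of the grip.

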